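# Show the sample egg, then snap its box shut

## Task

A customer at the egg stall wants to look at the sample egg. Press the steel thumb button of the square one-egg box so that its sprung lid pops fully open, leave it standing open for a good two seconds, then push the lid down until it snaps shut and stays shut. Leave the long six-egg box closed.

Things in the scene. Friction and masses are not known exactly. Their poses are not given: they have to be found in the camera images.
- thumb_button (a point): Press point on the top of the steel thumb tab (60 x 34 mm) on the square one-egg box's front, which faces away from the robot; 60 mm above the counter, tab end 24 mm in -x. z up, x level to the box's rear, y along its front. Pressed straight down it tips 10 mm at most; the catch frees after 4 to 5 mm at 3 to 4 N. 36 mm in +x its hook stands 35 mm over this point and leans 12 mm to -x when pressed.
- lid_pad (a point): Push point on the outer face of the square box's lid, midway across, 30 mm from its front edge; moves with the lid. x to the hinge (hinge line 90 mm in +x, 8 mm in -z), y along the hinge, z out of the face. Shut: 79 mm above the counter, 80 mm in +x of thumb_button. Pushed down, it swings at 2 N; in the last 10 mm the lip passes the hook at 4 to 8 N, clicks, and the lid meets the rim.
- sample_lid (a joint): Lid hinge, in rad, of the square one-egg box (grey body 120 x 120 x 70 mm fixed to the counter, white lid 8 mm thick hinged at the rear, away from the thumb tab): about 0.01 shut and latched, 0.95 fully open. A spring lifts it fully open within a second unless the hook holds it.
- long_lid (a joint): Lid hinge, in rad, of the other box: the long six-egg one, 120 x 200 mm, 79 mm high, same make and latch, fixed beside the square box to its left or right, 50 mm or more clear. About 0.01 shut, 0.95 open. To be left shut.

How it is judged:
On the way:
1. the square box's lid stands fully open (above 0.8 rad) for 1.8 s (value of joint sample_lid above 0.8 rad), for 1.8 s.
At the end, for the whole second after the job is handed in: The square box's lid is shut and held by its latch with nothing touching it (hinge below 0.06 rad, 7 mm at the front edge), and the long box is still shut (below 0.06 rad) (value of joint each of sample_lid, long_lid below 0.06 rad).
It fails at once if the long box was opened (value of joint long_lid above 0.15 rad).
It also fails if it takes over 45 s, if anything falls off the work surface, if the arm or the gripper's body presses on something with over 40 N, if the wrist force passes 120 N, or if a joint passes its speed limit or range.

## Robot

A 7-joint arm with a two-finger parallel gripper is mounted at the origin on the work surface. World frame = base frame: x ahead of the robot, y to its left, z up, the work surface at z = 0. Lengths are in m, angles in rad, forces in N, time in s.
With the tool pointing down it reaches from about 0.4 to 0.85 m from the base axis. Payload 10.4 kg.
Tool frame: the origin (TCP) lies at the very end of the fingers, on their centre line; the grasp point (between the pads) lies 19 mm behind it (manip.grip_point_offset is the z of the grasp point in the tool frame, in m); z points along the fingers, y is the direction in which the jaws open and shut (so a half turn about z gives the same grasp; the last joint's range is limited). The gripper opens to 85 mm and grips with 20 to 120 N. Pads are 22 mm wide; open, the fingers measure 114 mm over their backs; the gripper's body (76 mm by 85 mm) begins 54 mm behind the grasp point. The pads swing forward as they close: fully open they stand 13 mm farther back than shut.
Start: joints at [1.264, 0.332, -0.065, 1.46, 0.022, 1.35, -0.088], TCP at [0.175, -0.6, 0.231] pointing down, gripper open.
Joint ranges: [-2.6, 2.6], [-0.5, 2.12], [-1.47, 1.34], [0.16, 2.42], [-1.27, 4.41], [0.06, 2.06], [-2.6, 2.6]. Speed limits (rad/s): [2.22, 2.22, 2.79, 2.79, 3.14, 3.14, 3.14].

## Interface

Orientations are given as a unit quaternion [x, y, z, w].
In Python, from workcell import manip, camera, get_calibration, hand_in gives the robot as it stands.
- The arm moves only by the shell command python3 -m pendant 'ROWS' [FORCE]. ROWS is JSON, a list of rows, each a list of 5 numbers: the shift along the tool's x, y, z in units of 40 mm (1.0 is 40 mm), then the turn about the tool's z in units of 6 degrees (1.0 is 6 degrees), then the closure, from 0 (fully open) to 1 (shut). A call has 1 to 5 rows; each row is the pose to reach, as a shift and turn from the pose commanded when the call began, along the tool's axes at that moment; what a row does not reach only later rows make up. A row lasts 1/8 s, in which the tool goes at most 62.5 mm and 10.7 degrees, less where a joint would pass 70% of its speed; a pose out of reach is approached as far as the arm can. A call with a gripper value outside its range is refused whole. The fingers move at their own pace and stop on an object; FORCE is the grip in N (left out, the last holds). Time passes only in rows, so rows that repeat a pose let the fingers close. It gives the time, the measured TCP pose, the force and the opening at its end, in the units of the state.
- manip.get_obs(): the state, without advancing time (a new reading comes with each control period).
- camera(name): name is "side" or "top" or "wrist"; returns (picture, depth): 384x512x3 uint8, red, green, blue; 384x512 float32, m along the optical axis (not along the pixel's ray), 0 where there is no reading.
- get_calibration(name): a dict with "vfov" (degrees; the focal length in pixels is half the picture's height over the tangent of half this angle, whatever the lens; pixels are square), "cx", "cy" (the principal point, pixels), "position" and "rotation" of the camera in the world. Camera axes: x right, y down, z forward; pixel columns grow to the right and rows downward; lengths in m; the calibration is good to about 2 mm. A picture is of the moment at which its call begins: read the wrist's pose just before it. get_calibration takes no time and is no camera call; for the wrist camera it gives the pose at the moment of the call.
- hand_in(): hands the job in, once; it reports no verdict.
The state is a dict: "clock": time; "joint_pos": joint angles; "joint_velocities": joint speeds; "tau": joint torques, N m; "position": TCP position; "ee_rot": TCP orientation; "ft_force": force on the tool from outside, world axes, zero at the start; "torque": the same for the moment, N m; "grip_width": opening from 0.0 (shut) to 1.0 (fully open).
Only numpy, scipy, OpenCV 4.12 (cv2) and the standard library are available. Lean on these libraries where they do the work, as an engineer would, in place of code of your own. Each camera call takes 0.05 s, during which the arm holds its last target.

## Working session

There is one attempt and no reset: what is moved stays moved. The work goes in short steps, Python scripts to look and compute and a shell command to move; the robot and the scene stay as the last step left them, time stands still between calls to the robot, and variables do not carry over. Pictures are saved under pics/ and viewed, and the job is handed in when it is done.

```bash
mkdir -p pics
python3 - <<'E'
from workcell import manip,camera,get_calibration
import cv2,numpy as np
o=manip.get_obs();print(o)
for n in("top","side"):
    c=get_calibration(n);print(n,c)
    p,d=camera(n);cv2.imwrite(f"pics/{n}1.png",p[:,:,::-1]);np.save(f"pics/{n}1.npy",d)
E
```

```text
{'clock': 0.0, 'joint_pos': array([ 1.26444071,  0.33284441, -0.06469961,  1.46096489,  0.02162423,
        1.34989532, -0.08850735]), 'joint_velocities': array([-0.00017039,  0.00104622, -0.00105572,  0.00028732,  0.00160353,
       -0.00080815, -0.00044256]), 'tau': array([-1.28600877e-04, -6.25455093e+01,  4.91491822e-02, -3.91603339e+01,
        1.63055415e-02,  1.01889245e-02, -4.63446975e-05]), 'position': array([ 0.17485581, -0.59964256,  0.23052184]), 'ee_rot': array([ 9.89950618e-01,  1.41411717e-01, -1.44879273e-04, -6.92853998e-04]), 'ft_force': array([0.1395747 , 0.17647808, 0.17055138]), 'torque': array([-0.04557113, -0.00016363, -0.01600513]), 'grip_width': 0.9993753790867357}
top {'vfov': 53.891188890664665, 'cx': 254.37826347081617, 'cy': 196.2362348728995, 'position': array([ 0.46842839, -0.00221264,  0.91974317]), 'rotation': array([-0.70302187,  0.70913798, -0.04195774,  0.03351303])}
side {'vfov': 51.748961581658975, 'cx': 260.37891879753136, 'cy': 185.64840575779806, 'position': array([ 0.2090937 , -0.51511545,  0.68632451]), 'rotation': array([ 0.88029667, -0.26069704,  0.11978559, -0.3778442 ])}
```

View pics/top1.png

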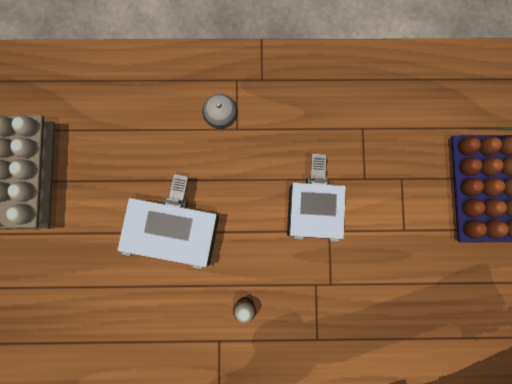

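View pics/side1.png

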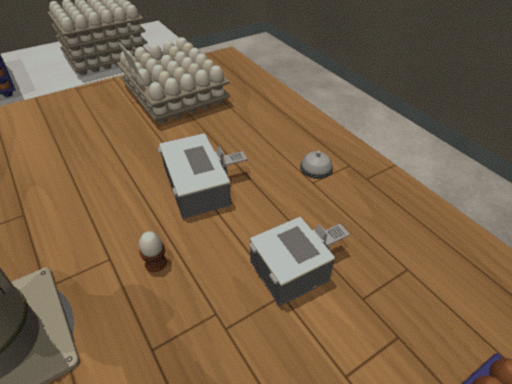

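Top view: the square box is at right, with its lid about (291-345, 184-240) and its tab at (319,155-178). The long box is at left, centred on (168,233). Now measuring.

```bash
cat > h.py <<'E'
import numpy as np,cv2
from workcell import manip,camera,get_calibration
from scipy.spatial.transform import Rotation as R
def cloud(d,c):
    f=d.shape[0]/2/np.tan(np.radians(c['vfov'])/2)
    v,u=np.mgrid[:d.shape[0],:d.shape[1]]
    P=np.stack([(u-c['cx'])/f*d,(v-c['cy'])/f*d,d],-1)
    return P@R.from_quat(c['rotation']).as_matrix().T+c['position']
E
python3 - <<'E'
from h import *
c=get_calibration('top')
d=np.load('pics/top1.npy');W=cloud(d,c)
for (u,v) in [(318,210),(319,165),(319,158),(319,172),(318,181),(400,150),(168,233)]: print((u,v),W[v,u].round(4))
def rect(u0,u1,v0,v1,z0,z1):
    S=W[v0:v1,u0:u1].reshape(-1,3);S=S[(S[:,2]>z0)&(S[:,2]<z1)]
    r=cv2.minAreaRect(S[:,:2].astype(np.float32));print(len(S),S.mean(0).round(4),r,cv2.boxPoints(r).round(4).tolist());return S
rect(280,360,183,250,.07,.09)
rect(300,340,145,178,.05,.075)
rect(300,340,145,190,.085,.12)
rect(110,225,190,275,.07,.09)
im=cv2.imread('pics/top1.png');cv2.imwrite('pics/z1.png',cv2.resize(im[140:260,270:370],None,fx=5,fy=5,interpolation=cv2.INTER_CUBIC))
for v in range(150,190): print(v,W[v,319].round(4))
E
```

```text
(318, 210) [ 0.5266 -0.155   0.0766]
(319, 165) [ 0.6323 -0.1634  0.0586]
(319, 158) [ 0.6484 -0.1635  0.0606]
(319, 172) [ 0.6153 -0.1623  0.062 ]
(318, 181) [ 0.5908 -0.155   0.0864]
(400, 150) [ 6.800e-01 -3.778e-01 -1.000e-04]
(168, 233) [0.4783 0.1789 0.0793]
2921 [ 0.5244 -0.1536  0.0786] ((0.5237889885902405, -0.15428748726844788), (0.12024133652448654, 0.12991423904895782), 85.92797088623047) [[0.4546999931335449, -0.20960000157356262], [0.5842999815940857, -0.21889999508857727], [0.5928999781608582, -0.09889999777078629], [0.4632999897003174, -0.08969999849796295]]
343 [ 0.6313 -0.1611  0.0598] ((0.6312258243560791, -0.15906040370464325), (0.039065856486558914, 0.05683297663927078), 85.47631072998047) [[0.6014000177383423, -0.17630000412464142], [0.6579999923706055, -0.18080000579357147], [0.6610999703407288, -0.14180000126361847], [0.6043999791145325, -0.13729999959468842]]
56 [ 0.5945 -0.1583  0.0911] ((0.5949101448059082, -0.15902824699878693), (0.026813725009560585, 0.008855724707245827), 89.1600112915039) [[0.5903000235557556, -0.17239999771118164], [0.5990999937057495,
[... 937 characters left out ...]
9  0.0613]
167 [ 0.6273 -0.163   0.06  ]
168 [ 0.6252 -0.1631  0.0592]
169 [ 0.6222 -0.1624  0.0627]
170 [ 0.6203 -0.1628  0.0602]
171 [ 0.6186 -0.1634  0.0566]
172 [ 0.6153 -0.1623  0.062 ]
173 [ 0.6135 -0.1628  0.0591]
174 [ 0.6108 -0.1624  0.061 ]
175 [ 0.6086 -0.1624  0.0605]
176 [ 0.6061 -0.1622  0.0613]
177 [ 0.5989 -0.1564  0.0921]
178 [ 0.5963 -0.156   0.0941]
179 [ 0.5947 -0.1566  0.0905]
180 [ 0.5925 -0.1566  0.0899]
181 [ 0.5908 -0.1573  0.086 ]
182 [ 0.5893 -0.1582  0.0807]
183 [ 0.5878 -0.1591  0.0756]
184 [ 0.5852 -0.1586  0.0779]
185 [ 0.5827 -0.1583  0.0792]
186 [ 0.5805 -0.1583  0.0788]
187 [ 0.5779 -0.1578  0.0812]
188 [ 0.5759 -0.1581  0.0793]
189 [ 0.5735 -0.1579  0.0803]
```

View pics/z1.png

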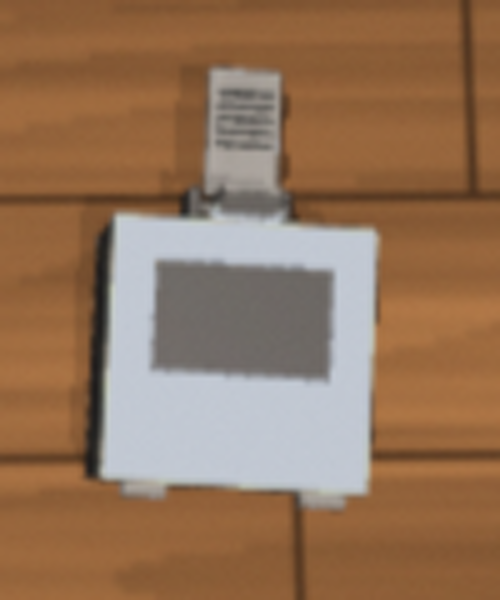

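```bash
python3 -m pendant '[[1.35,-0.69,0,0.35,1],[2.7,-1.38,0,0.7,1],[4.05,-2.07,0,1.05,1],[5.4,-2.76,0,1.4,1],[6.75,-3.45,0,1.7,1]]' 40
cat >> h.py <<'E'
B=np.array([0.6375,-0.1625]);a=np.array([-1,0.072]);a/=np.linalg.norm(a)   # button, box +x
def to(tgt,turn=False):
    o=manip.get_obs();Rm=R.from_quat(o['ee_rot']).as_matrix()
    print('t',o['clock'],'pos',o['position'].round(4),'F',o['ft_force'].round(2),'g',o['grip_width'])
    print('units',(Rm.T@(np.array(tgt)-o['position'])/0.04).round(2))
    x=Rm[:,0];w=-a;ang=np.degrees(np.arctan2(x[0]*w[1]-x[1]*w[0],x[0]*w[0]+x[1]*w[1]));print('turn units',-ang/6,'z',Rm[:,2].round(3))
E
python3 -c "
from h import *
to([*(B-0.002*a),0.12])"
```

```text
clock: 0.72
position: [0.3966, -0.3903, 0.2311]
ee_rot: [0.999, 0.052, -0.0, -0.0]
ft_force: [-0.3, -0.1, 0.6]
grip_width: 0.004
t 0.725 pos [ 0.3966 -0.3903  0.2311] F [-0.34 -0.12  0.56] g 0.004044775900088782
units [ 6.63 -5.03  2.78]
turn units 1.6846874305287576 z [-0.  0. -1.]
```

```bash
python3 -m pendant '[[1.15,-0.87,0,0.35,1],[2.3,-1.74,0,0.7,1],[3.45,-2.61,0,1.05,1],[4.6,-3.48,0,1.4,1],[5.6,-4.2,0,1.7,1]]'
python3 -c "
from h import *
to([*(B-0.002*a),0.1])"
```

```text
clock: 1.35
position: [0.6018, -0.1992, 0.2309]
ee_rot: [0.999, -0.036, -0.0, -0.0]
ft_force: [-0.0, -0.2, 0.3]
grip_width: -0.001
t 1.35 pos [ 0.6018 -0.1992  0.2309] F [-0.04 -0.24  0.33] g -0.0006029761570871142
units [ 0.88 -0.98  3.27]
turn units -0.005600353446781294 z [-0.  0. -1.]
```

```bash
python3 -m pendant '[[0.7,-0.8,0,0,1],[0.88,-0.98,1.2,0,1],[0.88,-0.98,2.5,0,1],[0.88,-0.98,3.27,0,1],[0.88,-0.98,3.27,0,1]]'
python3 - <<'E'
from h import *
to([*(B-0.002*a),0.066])
p,d=camera('side');cv2.imwrite('pics/s2.png',cv2.resize(p[150:310,220:420,::-1],None,fx=3,fy=3))
E
```

```text
clock: 1.98
position: [0.6366, -0.1644, 0.0976]
ee_rot: [0.999, -0.036, -0.003, -0.001]
ft_force: [-0.2, -1.0, 0.6]
grip_width: 0.005
t 1.975 pos [ 0.6366 -0.1644  0.0976] F [-0.24 -0.95  0.59] g 0.004506735337751963
units [ 0.07 -0.05  0.79]
turn units -0.0018599887897497612 z [-0.005  0.001 -1.   ]
```

View pics/s2.png

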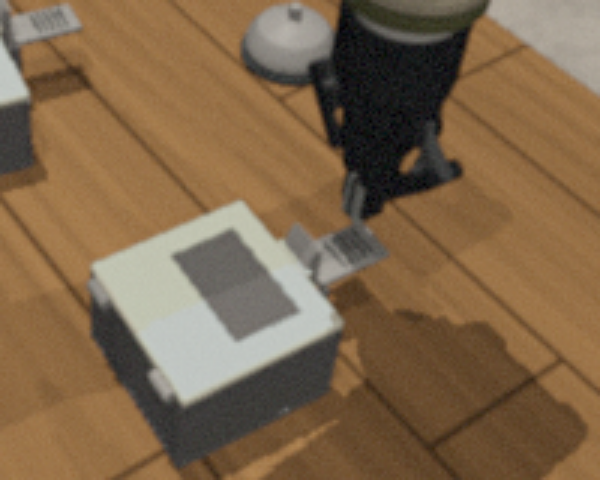

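The fingertips, at about (365,205) in the crop, are above the tab's hatched end at (350,245). Descending.

```bash
python3 -m pendant '[[0,0,0.4,0,1],[0,0,0.8,0,1],[0,0,0.8,0,1]]'
python3 -m pendant '[[0,0,0.05,0,1],[0,0,0.1,0,1],[0,0,0.15,0,1],[0,0,0.15,0,1]]'
```

```text
clock: 2.4
position: [0.6376, -0.1646, 0.067]
ee_rot: [0.999, -0.036, -0.001, -0.0]
ft_force: [-0.4, 0.5, -0.3]
grip_width: -0.002
clock: 2.9
position: [0.6385, -0.1647, 0.0625]
ee_rot: [0.999, -0.036, -0.0, 0.0]
ft_force: [0.3, 0.3, 0.2]
grip_width: -0.0
```

```bash
python3 -m pendant '[[0,0,0.06,0,1],[0,0,0.12,0,1],[0,0,0.17,0,1],[0,0,0.17,0,1]]'
```

```text
clock: 3.4
position: [0.6389, -0.1647, 0.0559]
ee_rot: [0.999, -0.036, 0.0, 0.0]
ft_force: [2.7, -0.4, 2.6]
grip_width: -0.003
```

Run:
```python
from h import *
to([*(B-0.002*a),0.053])
```

```text
t 3.4 pos [ 0.6389 -0.1647  0.0559] F [ 2.69 -0.36  2.57] g -0.0029545672147607456
units [ 0.01 -0.05  0.07]
turn units -0.003392818227953363 z [ 0.001 -0.    -1.   ]
```

```bash
python3 -m pendant '[[0,0,0.04,0,1],[0,0,0.08,0,1],[0,0,0.08,0,1]]'
python3 - <<'E'
from h import *
p,d=camera('side');cv2.imwrite('pics/s3.png',cv2.resize(p[100:310,180:420,::-1],None,fx=2.5,fy=2.5))
E
```

```text
clock: 3.78
position: [0.6391, -0.1647, 0.0528]
ee_rot: [0.999, -0.036, 0.001, 0.0]
ft_force: [5.1, -0.8, 4.3]
grip_width: 0.001
```

View pics/s3.png

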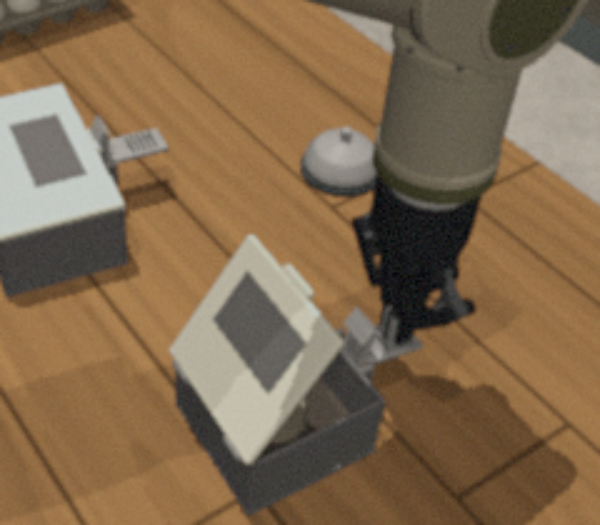

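The lid is springing up and its free edge is at about (250,240)-(340,350). Going straight up and letting it stand.

```bash
python3 -m pendant '[[0,0,-0.1,0,1],[0,0,-0.8,0,1],[0,0,-2,0,1],[0,0,-3.3,0,1],[0,0,-4.3,0,1]]'; python3 -m pendant '[[0,0,0,0,1],[0,0,0,0,1],[0,0,0,0,1],[0,0,0,0,1]]'
python3 - <<'E'
from h import *
p,d=camera('side');cv2.imwrite('pics/s4.png',cv2.resize(p[100:310,180:420,::-1],None,fx=2.5,fy=2.5))
W=cloud(d,get_calibration('side'))
# box-frame coords: s along +x(rear), t across
S=W[170:310,230:350].reshape(-1,3);s=(S[:,:2]-B)@a;t=(S[:,:2]-B)@np.array([-a[1],a[0]])
m=(abs(t)<.05)&(s>.09)&(s<.19)&(S[:,2]>.06)&(S[:,2]<.22)
for s0 in np.arange(.09,.19,.01):
    k=m&(abs(s-s0)<.005);print(round(s0,3),k.sum(),S[k,2].max().round(4) if k.any() else '',np.median(S[k,2]).round(4) if k.any() else '')
to([*(B+0.14*a),0.20])
E
```

```text
clock: 4.45
position: [0.6375, -0.1646, 0.2259]
ee_rot: [0.999, -0.036, -0.001, -0.0]
ft_force: [0.3, 1.0, -0.7]
grip_width: -0.002
clock: 4.95
position: [0.638, -0.1646, 0.2233]
ee_rot: [0.999, -0.036, -0.001, -0.0]
ft_force: [-0.2, -0.4, -0.9]
grip_width: -0.002
0.09 0  
0.1 79 0.1776 0.1731
0.11 352 0.1733 0.1666
0.12 410 0.1634 0.1539
0.13 395 0.1492 0.1401
0.14 389 0.135 0.1263
0.15 383 0.1218 0.1113
0.16 363 0.1073 0.0976
0.17 366 0.0937 0.0834
0.18 81 0.0802 0.074
t 5.0 pos [ 0.6382 -0.1646  0.2236] F [-0.37  0.43 -1.26] g 0.0017078622450080513
units [-3.52 -0.05  0.6 ]
turn units -0.0032582702640951114 z [-0.001  0.    -1.   ]
```

View pics/s4.png

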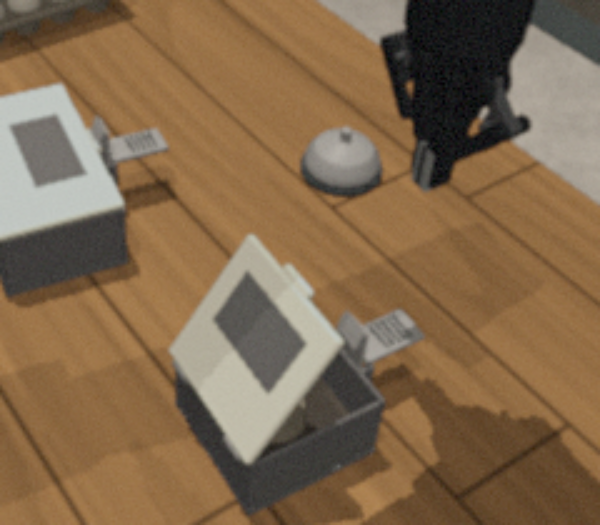

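The lid is fully open: its slope measures about 1.4, which is tan 0.95. The button has sprung back too. I'll move above the lid without touching it and let the time run.

```bash
python3 -m pendant '[[-0.9,-0.05,0,0,1],[-1.8,-0.05,0,0,1],[-2.7,-0.05,0,0,1],[-3.6,-0.05,0,0,1],[-3.6,-0.05,0,0,1]]'; for i in 1 2 ; do python3 -m pendant '[[0,0,0,0,1],[0,0,0,0,1],[0,0,0,0,1],[0,0,0,0,1],[0,0,0,0,1]]'; done;  python3 - <<'E'
from h import *
p,d=camera('side');cv2.imwrite('pics/s5.png',cv2.resize(p[100:310,180:420,::-1],None,fx=2.5,fy=2.5))
to([*(B+0.14*a),0.15])
E
```

```text
clock: 5.62
position: [0.4933, -0.1527, 0.2247]
ee_rot: [0.999, -0.037, -0.0, 0.001]
ft_force: [1.3, -0.4, -0.2]
grip_width: 0.002
clock: 6.25
position: [0.4952, -0.1522, 0.2244]
ee_rot: [0.999, -0.036, -0.0, -0.0]
ft_force: [1.9, 0.1, 0.5]
grip_width: -0.003
clock: 6.88
position: [0.495, -0.1523, 0.2245]
ee_rot: [0.999, -0.036, 0.0, 0.0]
ft_force: [0.5, -0.1, -0.3]
grip_width: -0.003
t 6.925 pos [ 0.4951 -0.1523  0.2245] F [0.28 0.96 0.12] g 0.0004403594454798107
units [ 0.07 -0.    1.86]
turn units -0.003009481675922391 z [ 0. -0. -1.]
```

View pics/s5.png

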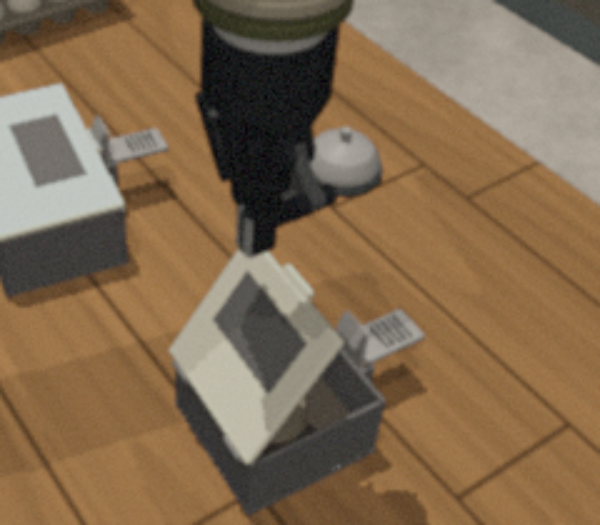

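The lid is still fully open, with the finger tip at about (255,245), above and behind its face. I'll wait a little more, then come down near the face.

```bash
python3 -m pendant '[[0,0,0,0,1],[0,0,0,0,1],[0,0,0.5,0,1],[0,0,1.2,0,1],[0,0,1.85,0,1]]'; python3 -m pendant '[[0,0,0,0,1],[0,0,0.1,0,1],[0,0,0.2,0,1],[0,0,0.2,0,1]]'
python3 - <<'E'
from h import *
H=0.169;hz=0.071
to([*(B+0.14*a),0.142])
o=manip.get_obs();p=o['position']; s0=(p[:2]-B)@a
for th in (.95,.8,.65,.5,.35,.2,.1,.05):
    # contact corner follows lid pad, tip centre 11 mm further to rear
    s=H-(.09*np.cos(th)-.008*np.sin(th)); z=hz+.09*np.sin(th)+.008*np.cos(th)
    s=s+.011
    print(th,'s',round(s,4),'z',round(z,4),'units x',round((s0-s)/.04,2),'z',round((p[2]-z)/.04,2))
E
```

```text
clock: 7.55
position: [0.495, -0.1523, 0.1497]
ee_rot: [0.999, -0.036, 0.0, 0.0]
ft_force: [0.6, -0.7, -0.3]
grip_width: -0.0
clock: 8.05
position: [0.4952, -0.1523, 0.1428]
ee_rot: [0.999, -0.036, 0.0, 0.0]
ft_force: [0.2, -0.3, -0.2]
grip_width: -0.001
t 8.05 pos [ 0.4952 -0.1523  0.1428] F [ 0.18 -0.28 -0.17] g -0.0006598158769698537
units [ 0.07 -0.    0.02]
turn units -0.004249799502402232 z [ 0. -0. -1.]
0.95 s 0.1342 z 0.1489 units x 0.21 z -0.15
0.8 s 0.123 z 0.1411 units x 0.49 z 0.04
0.65 s 0.1132 z 0.1318 units x 0.74 z 0.27
0.5 s 0.1049 z 0.1212 units x 0.95 z 0.54
0.35 s 0.0982 z 0.1094 units x 1.11 z 0.84
0.2 s 0.0934 z 0.0967 units x 1.23 z 1.15
0.1 s 0.0912 z 0.0879 units x 1.29 z 1.37
0.05 s 0.0905 z 0.0835 units x 1.3 z 1.48
```

```bash
python3 -m pendant '[[0.25,0,0,0,1],[0.5,0,0.05,0,1],[0.75,0,0.27,0,1],[0.95,0,0.54,0,1],[0.95,0,0.54,0,1]]'
python3 - <<'E'
from h import *
p,d=camera('side');cv2.imwrite('pics/s6.png',cv2.resize(p[100:310,180:420,::-1],None,fx=2.5,fy=2.5))
to([*(B+0.093*a),0.0967])
E
```

```text
clock: 8.68
position: [0.5329, -0.1547, 0.1195]
ee_rot: [0.999, -0.036, -0.001, -0.0]
ft_force: [0.7, -1.1, 0.9]
grip_width: -0.001
t 8.725 pos [ 0.5327 -0.1547  0.1201] F [-1.44  0.52  0.31] g 0.000336675266477953
units [0.3  0.01 0.58]
turn units -0.0004926010925479497 z [-0.001  0.001 -1.   ]
```

View pics/s6.png

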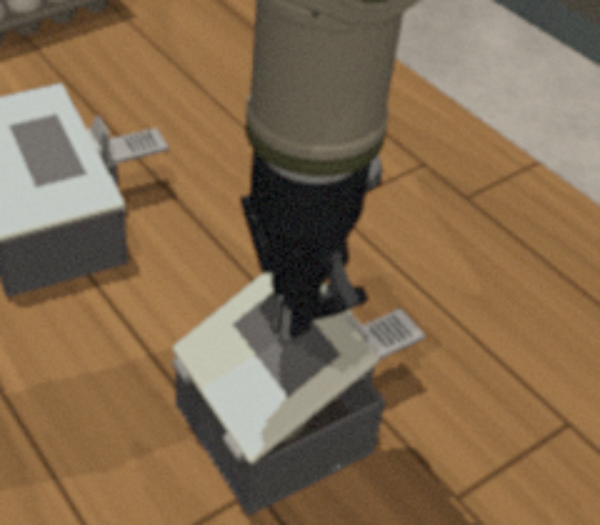

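The lid is following down, with the finger on it at about (290,330). Continuing along the arc.

```bash
python3 -m pendant '[[0.18,0,0.3,0,1],[0.3,0,0.6,0,1],[0.35,0,0.8,0,1],[0.35,0,0.8,0,1]]'; python3 -m pendant '[[0,0,0.06,0,1],[0,0,0.12,0,1],[0,0,0.18,0,1],[0,0,0.18,0,1]]'
```

```text
clock: 9.22
position: [0.5469, -0.156, 0.0883]
ee_rot: [0.999, -0.036, -0.0, -0.0]
ft_force: [0.5, -0.8, 1.2]
grip_width: 0.002
clock: 9.72
position: [0.5478, -0.1562, 0.0826]
ee_rot: [0.999, -0.036, 0.001, 0.0]
ft_force: [1.2, -0.6, 4.1]
grip_width: -0.001
```

```bash
python3 -m pendant '[[0,0,0.04,0,1],[0,0,0.08,0,1],[0,0,0.12,0,1],[0,0,0.12,0,1]]'; python3 -m pendant '[[0,0,0.03,0,1],[0,0,0.06,0,1],[0,0,0.06,0,1]]'
```

```text
clock: 10.22
position: [0.5469, -0.156, 0.0777]
ee_rot: [0.999, -0.036, -0.0, 0.0]
ft_force: [-4.5, 1.9, 13.8]
grip_width: 0.001
clock: 10.6
position: [0.547, -0.1561, 0.0766]
ee_rot: [0.999, -0.036, 0.0, 0.0]
ft_force: [-8.6, 1.7, 25.4]
grip_width: -0.001
```

The lid is firmly on the rim at 25 N. Releasing upward and checking the latch.

```bash
python3 -m pendant '[[0,0,-0.2,0,1],[0,0,-0.6,0,1],[0,0,-1.5,0,1],[0,0,-2.6,0,1],[0,0,-3.6,0,1]]'; python3 -m pendant '[[-1,0,0,0,1],[-2,0,0,0,1],[-2,0,0,0,1],[-2,0,0,0,1],[-2,0,0,0,1]]'
python3 - <<'E'
from h import *
p,d=camera('side');cv2.imwrite('pics/s7.png',cv2.resize(p[100:310,140:420,::-1],None,fx=2.5,fy=2.5))
W=cloud(d,get_calibration('side'))
S=W[170:310,230:350].reshape(-1,3);s=(S[:,:2]-B)@a;t=(S[:,:2]-B)@np.array([-a[1],a[0]])
m=(abs(t)<.05)&(S[:,2]>.06)&(S[:,2]<.2)
for s0 in np.arange(.05,.19,.015):
    k=m&(abs(s-s0)<.005);print(round(s0,3),k.sum(),np.median(S[k,2]).round(4) if k.any() else '')
print(manip.get_obs()['clock'])
E
```

```text
clock: 11.22
position: [0.5466, -0.1559, 0.2203]
ee_rot: [0.999, -0.036, -0.0, -0.0]
ft_force: [-0.3, -0.9, -1.5]
grip_width: -0.0
clock: 11.85
position: [0.4678, -0.1501, 0.2185]
ee_rot: [0.999, -0.036, 0.0, -0.0]
ft_force: [0.3, 0.5, 0.5]
grip_width: 0.003
0.05 124 0.0778
0.065 203 0.0779
0.08 206 0.0783
0.095 216 0.0781
0.11 221 0.078
0.125 217 0.0773
0.14 229 0.0774
0.155 233 0.0773
0.17 274 0.0751
0.185 0 
11.9
```

View pics/s7.png

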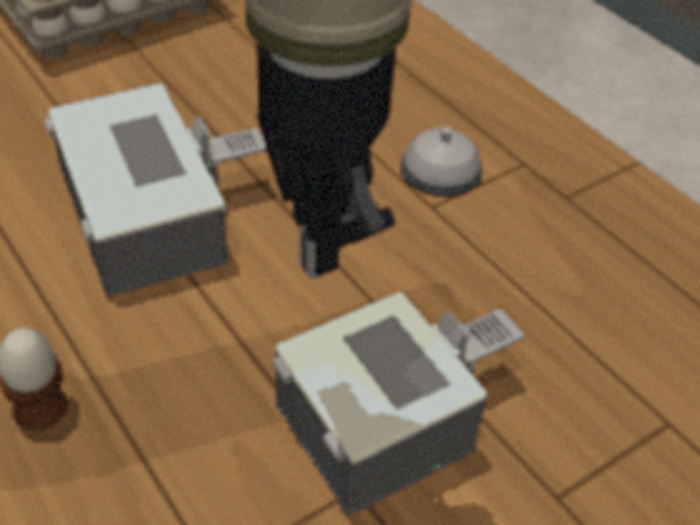

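The square lid is flat and shut (pixels about 280-485, 295-460), measuring 0.078 m with the finger clear of it. The long box, at (50-225, 85-290), is still shut. Handing in.

```bash
python3 -c "
from workcell import hand_in
print(hand_in())"
```

```text
the job is handed in; nothing more can be done
None
```

I pressed the square box's thumb button with the closed fingertips, about 7 mm down at 4.3 N, and the lid sprang fully open. It stood open and untouched for at least 3 s. I then pushed it down along its arc until it met the rim, with up to 25 N on the final push, and let go.

In the last check, about 1 s after release, the lid was still shut. Its top measured flat at about 78 mm from front to rear, and nothing was touching it. The long box was not touched and still looked shut. I handed in at about 12 s of the 45 s allowed, and none of the checks failed or disagreed.

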